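Push the tube stoppers home along the row

ROBOT

A 7-joint arm with a two-finger parallel gripper is mounted at the origin on the work surface. World frame = base frame: x ahead of the robot, y to its left, z up, the work surface at z = 0. Lengths are in m, angles in rad, forces in N, time in s.
With the tool pointing down it reaches from about 0.425 to 0.825 m from the base axis. Payload 3.6 kg.
Tool frame: the origin (TCP) lies at the very end of the fingers, on their centre line; the grasp point (between the pads) lies 19 mm behind it (arm.hold_point_z is the distance from the TCP to the grasp point, in m); z points along the fingers, y is the line along which they close (so a half turn about z gives the same grasp; the last joint's range is limited). The gripper opens to 85 mm and grips with 20 to 120 N. Pads are 22 mm wide; open, the fingers measure 114 mm over their backs; the gripper's body (76 mm by 85 mm) begins 54 mm behind the grasp point. The pads swing forward as they close: fully open they stand 13 mm farther back than shut.
Start: joints at [1.296, 0.615, -0.013, 1.423, 0.008, 1.103, -0.04], TCP at [0.159, -0.63, 0.231] pointing down, gripper open.
Joint ranges: [-3.12, 3.12], [-0.3, 2.06], [-1.34, 1.32], [0.26, 2.42], [-1.36, 4.5], [0.01, 1.98], [-2.84, 2.84]. Speed limits (rad/s): [2.79, 2.79, 3.14, 3.14, 3.14, 3.14, 3.14].

INTERFACE

Orientations are given as a unit quaternion [x, y, z, w].
In Python, from workcell import monitor, optics, arm gives the robot as it stands.
- The arm moves only by the tool jog_arm, never from a script. Its argument "series" is a list of rows, each a list of 6 numbers: the shift along the tool's x, y, z in mm, then the turn, a rotation vector about the tool's x, y, z in degrees. In form: [[x, y, z, rx, ry, rz], ...]. A call has 1 to 20 rows; each row is the pose to reach, as a shift and turn from the pose commanded when the call began, along the tool's axes at that moment; what a row does not reach only later rows make up. A row lasts 1/12 s, in which the tool goes at most 41.7 mm and 7.16 degrees, less where a joint would pass 70% of its speed; a pose out of reach is approached as far as the arm can. A call with a gripper value outside its range is refused whole. "gripper" is the finger opening in mm, from 0 to 85.4, set as the call begins (left out, the last holds). The fingers move at their own pace and stop on an object; "squeeze" is the grip in N (left out, the last holds). Time passes only in rows, so rows that repeat a pose let the fingers close. It gives the time, the measured TCP pose, the force, the opening and the grip force at its end, in the units of the state.
- monitor.observe(): the state, without advancing time (a new reading comes with each control period).
- optics.snapshot(name): name is "scene" or "top"; returns a dict with "pixels" (420x560x3 uint8, red, green, blue), "depth" (420x560 float32, m along the optical axis (not along the pixel's ray), 0 where there is no reading), "fx", "fy", "cx", "cy" (pixels), "world_to_cam" (4x4, takes a point from world to camera coordinates). Camera axes: x right, y up, looking along -z (the intrinsics and any distortion apply to the point x, -y, -z); pixel columns grow to the right and rows downward; lengths in m; the calibration is good to about 2 mm. A picture is of the moment at which its call begins.
- arm.sign_off(): hands the job in; it is judged then, once.
The state is a dict: "clock": time; "joint_pos": joint angles; "joint_vel": joint speeds; "effort": joint torques, N m; "position": TCP position; "eef_rot": TCP orientation; "contact_force": force on the tool from outside, world axes, zero at the start; "torque": the same for the moment, N m; "opening": finger opening in m; "grasp_force": force on a finger pad.
Only numpy, scipy, OpenCV 4.12 (cv2) and the standard library are available. Lean on these libraries where they do the work, as an engineer would, in place of code of your own. Each camera call takes 0.05 s, during which the arm holds its last target. There are 200 camera calls.

TASK

The four big tubes in the metal rack have been stoppered, but the stoppers still stand proud of the tubes: with closed fingertips, start at the end with the carry handle and go along the row, tube by tube, pushing each stopper fully home before the next. From one stopper to the next keep low, following the row with the fingertips no more than about 2 cm above the stoppers. Only push, and gently (well under 40 N): do not lift, shift or tip the rack, leave the other things where they stand, and finish clear of everything.

Things in the scene. Friction and masses are not known exactly. Their poses are not given: they have to be found in the camera images.
- rack: Loose aluminium tube rack, 0.9 kg, 240 long (its x axis) x 90 wide (y) x 75 mm high, holding four fixed upright clear tubes, 34 mm across the mouth, at x = -75, -25, +25, +75 mm, y = 0, mouths at z = 118 mm. Origin: centre of its underside, z up. Any yaw. Pushed sideways it slides. Its carry handle is at the -x end only; stopper 1 is nearest to it.
- handle (a point): Middle of the rack's carry handle: a low steel loop, 60 mm wide, sloping up and outwards from the rack's -x end; this point lies at x = -150, y = 0, z = 95 mm of the rack, bar 8 mm thick. Do not lift by it.
- stopper1 (a joint): How far stopper 1 has been pushed down into its tube (m). 0: 10 mm proud; it starts between 0.001 and 0.004; 0.010: fully home, its flange on the tube's mouth (hard stop). No spring: it stays where it is left, held by about 5 N of friction either way.
- stopper1_top (a point): Centre of the flat top of stopper 1, a grey plastic plug with a round flange of 33 mm diameter, top face 29 mm across, 10 mm thick, at x = -75 mm of the rack, y = 0. It goes down with the stopper: at z = 138 mm minus the joint value above the rack's origin, 128 mm when home. z up, axes parallel to the rack's.
- stopper2 (a joint): How far stopper 2 has been pushed down into its tube (m). 0: 10 mm proud; it starts between 0.001 and 0.004; 0.010: fully home, its flange on the tube's mouth (hard stop). No spring: it stays where it is left, held by about 5 N of friction either way.
- stopper2_top (a point): Centre of the flat top of stopper 2, a grey plastic plug with a round flange of 33 mm diameter, top face 29 mm across, 10 mm thick, at x = -25 mm of the rack, y = 0. It goes down with the stopper: at z = 138 mm minus the joint value above the rack's origin, 128 mm when home. z up, axes parallel to the rack's.
- stopper3 (a joint): How far stopper 3 has been pushed down into its tube (m). 0: 10 mm proud; it starts between 0.001 and 0.004; 0.010: fully home, its flange on the tube's mouth (hard stop). No spring: it stays where it is left, held by about 5 N of friction either way.
- stopper3_top (a point): Centre of the flat top of stopper 3, a grey plastic plug with a round flange of 33 mm diameter, top face 29 mm across, 10 mm thick, at x = 25 mm of the rack, y = 0. It goes down with the stopper: at z = 138 mm minus the joint value above the rack's origin, 128 mm when home. z up, axes parallel to the rack's.
- stopper4 (a joint): How far stopper 4 has been pushed down into its tube (m). 0: 10 mm proud; it starts between 0.001 and 0.004; 0.010: fully home, its flange on the tube's mouth (hard stop). No spring: it stays where it is left, held by about 5 N of friction either way.
- stopper4_top (a point): Centre of the flat top of stopper 4, a grey plastic plug with a round flange of 33 mm diameter, top face 29 mm across, 10 mm thick, at x = 75 mm of the rack, y = 0. It goes down with the stopper: at z = 138 mm minus the joint value above the rack's origin, 128 mm when home. z up, axes parallel to the rack's.
- jar: Bystander: loose amber glass jar, 56 mm diameter, 80 mm high, standing beside the rack. Origin: centre of its underside.
- beaker: Bystander: loose glass beaker, open, 64 mm diameter, 80 mm high, standing beside the rack. Origin: centre of its underside.
- spare_tube: Bystander: loose capped tube standing on its flat foot beside the rack, 35 mm diameter, 102 mm high. Origin: centre of its underside.

How it is judged:
On the way, in this order (a step that is already met when the one before it is completed fails the run):
1. stopper 1 is pushed home (less than 2.2 mm proud) (value of joint stopper1 above 0.0078 m), for 0.1 s.
2. half way from stopper 1 to 2 the closed fingertips are low over the row (grasp point within 30 mm of its line, at most 65 mm above the homed tops) (x of the grasp point in the frame of rack between -0.063 and -0.037 m and y of the grasp point in the frame of rack between -0.03 and 0.03 m and z of the grasp point in the frame of rack below 0.193 m), for 0.02 s.
3. stopper 2 is pushed home (less than 2.2 mm proud) (value of joint stopper2 above 0.0078 m), for 0.1 s.
4. half way from stopper 2 to 3 the closed fingertips are low over the row (grasp point within 30 mm of its line, at most 65 mm above the homed tops) (x of the grasp point in the frame of rack between -0.013 and 0.013 m and y of the grasp point in the frame of rack between -0.03 and 0.03 m and z of the grasp point in the frame of rack below 0.193 m), for 0.02 s.
5. stopper 3 is pushed home (less than 2.2 mm proud) (value of joint stopper3 above 0.0078 m), for 0.1 s.
6. half way from stopper 3 to 4 the closed fingertips are low over the row (grasp point within 30 mm of its line, at most 65 mm above the homed tops) (x of the grasp point in the frame of rack between 0.037 and 0.063 m and y of the grasp point in the frame of rack between -0.03 and 0.03 m and z of the grasp point in the frame of rack below 0.193 m), for 0.02 s.
7. stopper 4 is pushed home (less than 2.2 mm proud) (value of joint stopper4 above 0.0078 m), for 0.1 s.
At the end, for the whole second after the job is handed in: All four stoppers are less than 2.2 mm proud, the rack stands flat and still within 20 mm of where it was, and the robot touches nothing (value of joint each of stopper1, stopper2, stopper3, stopper4 above 0.0078 m and distance of rack from where it was at the start of the episode below 0.02 m and angle between rack's own z axis and vertical below 0.05 rad and linear speed of rack below 0.01 m/s).
It fails at once if the rack is lifted (10 mm), tipped (0.15 rad) or shifted (20 mm) (height (world z) of rack above 0.01 m or angle between rack's own z axis and vertical above 0.15 rad or distance of rack from where it was at the start of the episode above 0.02 m).
It fails at once if the fingers press on the rack or a stopper with more than 40 N (contact force between the fingers and rack above 40 N).
It fails at once if the jar is moved more than 20 mm or tipped (distance of jar from where it was at the start of the episode above 0.02 m or angle between jar's own z axis and vertical above 0.3 rad).
It fails at once if the beaker is moved more than 20 mm or tipped (distance of beaker from where it was at the start of the episode above 0.02 m or angle between beaker's own z axis and vertical above 0.3 rad).
It fails at once if the spare tube is moved more than 20 mm or tipped (distance of spare_tube from where it was at the start of the episode above 0.02 m or angle between spare_tube's own z axis and vertical above 0.3 rad).
It also fails if it takes over 45 s, if anything falls off the work surface, if the arm or the gripper's body presses on something with over 40 N, if the wrist force passes 120 N, or if a joint passes its speed limit or range.

## Working session

There is one attempt and no reset: what is moved stays moved. The work goes in short steps, Python scripts to look and compute and a tool call to move; the robot and the scene stay as the last step left them, time stands still between calls to the robot, and variables do not carry over. Pictures are saved under pics/ and viewed, at most 10 in all, crops included, and the job is handed in when it is done.

Besides the shell and the picture viewer there is one more tool, called after ">>>" as name(argument=value, ...), one argument or row to a line, values as JSON. jog_arm: Moves the arm, as the interface text tells. Its arguments: {"type":"object","properties":{"series":{"type":"array","items":{"type":"array","items":{"type":"number"}}},"gripper":{"type":"number"},"squeeze":{"type":"number"}},"required":["series"]}

```bash
mkdir -p pics
cat > h.py <<'E'
import numpy as np, cv2
from workcell import monitor, optics, arm
def snap(n):
    s=optics.snapshot(n); return s
def cloud(s):
    d=s['depth']; v,u=np.mgrid[:d.shape[0],:d.shape[1]]
    p=np.stack([(u-s['cx'])/s['fx']*d,-(v-s['cy'])/s['fy']*d,-d,np.ones_like(d)],-1)
    return (p@np.linalg.inv(np.array(s['world_to_cam'])).T)[...,:3]
E
python3 - <<'E'
from h import *
for n in('scene','top'):
    s=snap(n); cv2.imwrite(f'pics/{n}0.png',s['pixels'][...,::-1]); np.savez(f'{n}0.npz',**s)
    print(n,[k for k in s],s['fx'],np.linalg.inv(s['world_to_cam']).round(3).tolist())
o=monitor.observe();print(o['position'],o['eef_rot'],o['contact_force'],o['opening'],arm.hold_point_z)
E
```

```text
scene ['pixels', 'depth', 'fx', 'fy', 'cx', 'cy', 'world_to_cam'] 506.9684257079141 [[-0.536, -0.474, 0.698, 1.094], [0.844, -0.297, 0.447, 0.339], [-0.005, 0.829, 0.56, 0.51], [0.0, 0.0, 0.0, 1.0]]
top ['pixels', 'depth', 'fx', 'fy', 'cx', 'cy', 'world_to_cam'] 416.33036638096814 [[0.016, 0.993, -0.12, 0.499], [-0.999, 0.021, 0.039, 0.017], [0.041, 0.119, 0.992, 0.851], [0.0, 0.0, 0.0, 1.0]]
[ 0.15926338 -0.62947364  0.230238  ] [ 9.92330589e-01  1.23606825e-01 -1.57705924e-04 -1.15318863e-03] [-0.9247977   0.53788386  0.15267442] 0.0853107767744394 0.0187
```

View pics/top0.png

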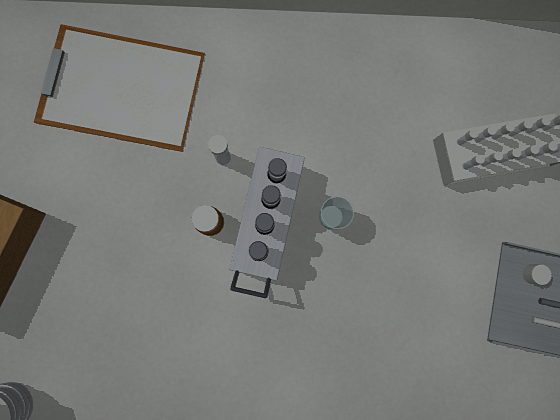

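View pics/scene0.png

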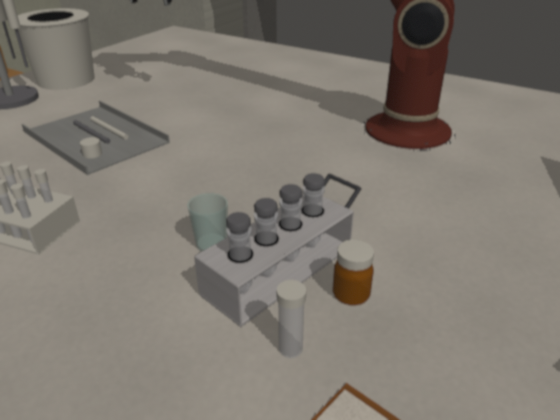

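Top view: the handle is at the bottom (250,285). Stoppers 1 to 4 are at (258,250), (265,223), (271,196) and (277,170), with the jar at (207,220), spare tube at (219,147) and beaker at (337,212). The scene view agrees.

Run:
```python
from h import *
for n in('top','scene'):
    s=dict(np.load(n+'0.npz')); P=cloud(s)
    box=(P[...,0]>.3)&(P[...,0]<.75)&(abs(P[...,1])<.2)&(s['depth']>0)
    m=box&(P[...,2]>.122)&(P[...,2]<.15)
    k,l,st,c=cv2.connectedComponentsWithStats(m.astype(np.uint8))
    C=[]
    for i in range(1,k):
        if st[i,4]<40: continue
        q=P[l==i]; zt=np.percentile(q[:,2],60); t=q[q[:,2]>zt-.003]
        ctr,r=cv2.minEnclosingCircle(t[:,:2].astype(np.float32))
        print(n,c[i].round(),st[i,4],'ctr',np.round(ctr,4),'mean',t.mean(0).round(4),'r',round(r,4)); C.append(t.mean(0))
    C=np.array(C)
    print('spacing',np.linalg.norm(np.diff(C[:,:2],axis=0),axis=1).round(4))
    m=box&(P[...,2]>.065)&(P[...,2]<.08)
    r=cv2.minAreaRect(P[m][:,:2].astype(np.float32)); print('rack',r,P[m][:,2].mean())
    m=box&(P[...,2]<.01); print('table',np.median(P[m][:,2]))
s=dict(np.load('top0.npz')); P=cloud(s)
for u,v in((207,220),(219,145),(250,293),(236,282)): print(u,v,P[v,u].round(3))
```

```text
top [277. 167.] 274 ctr [6.643e-01 1.000e-04] mean [ 6.641e-01 -2.000e-04  1.365e-01] r 0.0162
top [271. 194.] 278 ctr [0.6151 0.0096] mean [0.6151 0.0097 0.1361] r 0.0158
top [264. 222.] 278 ctr [0.5664 0.0202] mean [0.5667 0.0202 0.1366] r 0.0161
top [258. 250.] 283 ctr [0.5179 0.0304] mean [0.5179 0.0303 0.1342] r 0.0161
spacing [0.05   0.0496 0.0498]
rack ((0.6075623631477356, 0.021814212203025818), (0.2649225890636444, 0.25222063064575195), 40.82107162475586) 0.07539525374469784
table 0.000350261411233288
scene [313. 181.] 294 ctr [0.5211 0.0313] mean [0.5228 0.0326 0.1335] r 0.0167
scene [290. 193.] 338 ctr [0.5697 0.0214] mean [0.5712 0.0228 0.1359] r 0.0159
scene [265. 207.] 374 ctr [0.6188 0.0111] mean [0.6199 0.0126 0.1355] r 0.0168
scene [238. 222.] 418 ctr [0.6675 0.    ] mean [0.6685 0.0021 0.1359] r 0.017
spacing [0.0494 0.0497 0.0497]
rack ((0.618199348449707, 0.029311195015907288), (0.28367605805397034, 0.25652438402175903), 39.299713134765625) 0.07464332204166034
table -4.373557942144446e-05
207 220 [0.573 0.126 0.083]
219 145 [0.71  0.107 0.102]
250 293 [0.443 0.043 0.097]
236 282 [0.461 0.069 0.089]
```

>>> jog_arm(
  series=[
    [36,-25,0,0,0,2],
    [72,-50,0,0,0,4],
    [108,-74,0,0,0,6],
    [145,-99,0,0,0,8],
    [181,-124,0,0,0,10],
    [217,-149,0,0,0,12],
    [253,-173,0,0,0,14],
    [290,-198,0,0,0,16],
    [326,-223,0,0,0,18],
    [363,-248,0,0,0,20],
    [380,-284,0,0,0,22],
    [397,-320,0,0,0,24],
    [414,-356,0,0,0,26],
    [430,-390,0,0,0,26],
    [447,-425,0,0,0,26],
    [463,-460,0,0,0,26],
    [479,-490,0,0,0,26],
    [495,-520,0,0,0,26],
    [511,-552,0,0,0,26],
    [511,-552,0,0,0,26],
  ],
  gripper=0,
)

```text
clock: 1.77
position: [0.5201, 0.0408, 0.231]
eef_rot: [0.995, -0.096, 0.0, -0.003]
contact_force: [-0.3, 0.9, -0.3]
opening: -0.0005
grasp_force: 0.0
```

```bash
cat >> h.py <<'E'
from scipy.spatial.transform import Rotation as R
S1=np.array([.5195,.0308]);S4=np.array([.6659,0.0])
def go(i,z,o=None):
    "shift in mm and turn in deg (tool axes) to stopper position i (1..4) at height z, pointing down, tool x along the row"
    o=o or monitor.observe(); r=R.from_quat(o['eef_rot'])
    t=S1+(S4-S1)*(i-1)/3; yaw=np.arctan2(*(S4-S1)[::-1])
    g=R.from_euler('z',yaw)*R.from_euler('x',np.pi)
    return r.inv().apply(np.array([*t,z])-o['position'])*1e3,(r.inv()*g).as_rotvec(degrees=True)
def st():
    o=monitor.observe()
    print(o['clock'],o['position'].round(4),o['contact_force'].round(2),round(o['opening'],4),o['joint_pos'].round(2))
    return o
E
python3 - <<'E'
from h import *
st();print(go(1,.165))
E
```

```text
1.7667 [0.5201 0.0408 0.231 ] [-0.3   0.94 -0.3 ] -0.0005 [-0.11  0.42 -0.01  1.79 -0.    0.93 -1.88]
(array([ 1.31138378, 10.37581477, 65.94735771]), array([-0.39333825,  0.04037581,  0.88115309]))
```

>>> jog_arm(
  series=[
    [0,0,15,0,0,0.5],
    [0,0,35,0,0,0.9],
    [0,0,55,0,0,0.9],
    [0,0,66,0,0,0.9],
    [0,0,66,0,0,0.9],
    [0,0,66,0,0,0.9],
  ],
)

```text
clock: 2.27
position: [0.519, 0.0302, 0.1649]
eef_rot: [0.994, -0.111, -0.001, 0.0]
contact_force: [-0.6, 0.3, 0.2]
opening: 0.0002
grasp_force: 0.0
```

Run:
```python
from h import *
s=snap('scene'); t=snap('top')
st();print(go(1,.155))
a=s['pixels'][100:300,170:440,::-1]; b=t['pixels'][100:300,170:440,::-1]
cv2.imwrite('pics/c1.png',cv2.resize(np.hstack([a,b]),(800,296),interpolation=cv2.INTER_CUBIC))
```

```text
2.3667 [0.52   0.0303 0.1661] [-0.06  0.33  0.58] -0.0006 [-0.1   0.5  -0.    1.88  0.    0.77 -1.89]
(array([-0.65181287, -0.37991802, 11.10063132]), array([-0.03019428, -0.08396366, -0.82930077]))
```

View pics/c1.png

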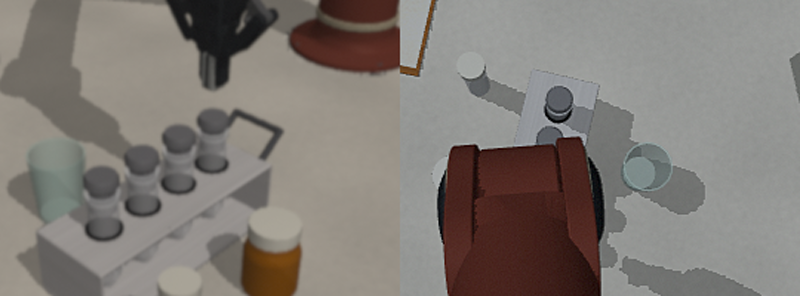

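Scene crop (left): the closed fingertips at (212,85) sit right above stopper 1 at (212,118). Now I'll go down slowly.

>>> jog_arm(
  series=[
    [0,0,10,0,0,0],
    [0,0,20,0,0,0],
    [0,0,25,0,0,0],
    [0,0,27,0,0,0],
    [0,0,29,0,0,0],
    [0,0,30,0,0,0],
    [0,0,31,0,0,0],
    [0,0,32,0,0,0],
    [0,0,33,0,0,0],
    [0,0,34,0,0,0],
    [0,0,34,0,0,0],
    [0,0,34,0,0,0],
  ],
)

```text
clock: 3.37
position: [0.5196, 0.0304, 0.1319]
eef_rot: [0.994, -0.111, 0.0, -0.0]
contact_force: [-1.1, 0.6, 4.6]
opening: -0.0001
grasp_force: 2.4
```

>>> jog_arm(
  series=[
    [0,0,0.5,0,0,0],
    [0,0,1,0,0,0],
    [0,0,1.5,0,0,0],
    [0,0,2,0,0,0],
    [0,0,2.5,0,0,0],
    [0,0,2.5,0,0,0],
  ],
)

```text
clock: 3.87
position: [0.5196, 0.0304, 0.1292]
eef_rot: [0.994, -0.111, 0.0, -0.0]
contact_force: [-0.5, -0.4, 4.4]
opening: 0.0003
grasp_force: 2.4
```

>>> jog_arm(
  series=[
    [0,0,0.4,0,0,0],
    [0,0,0.8,0,0,0],
    [0,0,1.2,0,0,0],
    [0,0,1.2,0,0,0],
  ],
)

```text
clock: 4.2
position: [0.5196, 0.0304, 0.1281]
eef_rot: [0.994, -0.111, 0.0, -0.0]
contact_force: [-1.2, -0.6, 6.1]
opening: 0.0002
grasp_force: 2.9
```

>>> jog_arm(
  series=[
    [0,0,0.3,0,0,0],
    [0,0,0.3,0,0,0],
    [0,0,0.3,0,0,0],
  ],
)

```text
clock: 4.45
position: [0.5196, 0.0304, 0.1281]
eef_rot: [0.994, -0.111, 0.0, -0.0]
contact_force: [-2.4, -0.2, 7.5]
opening: 0.0
grasp_force: 3.8
```

Stopper 1 is on its hard stop: z holds at 0.1281 while the force climbs. On to stopper 2, low over the row.

>>> jog_arm(
  series=[
    [0,0,-8,0,0,0],
    [0,0,-17,0,0,0],
    [8,0,-17,0,0,0],
    [18,0,-17,0,0,0],
    [28,0,-17,0,0,0],
    [38,0,-17,0,0,0],
    [46,0,-17,0,0,0],
    [50,0,-17,0,0,0],
    [50,0,-17,0,0,0],
    [50,0,-13,0,0,0],
    [50,0,-11,0,0,0],
    [50,0,-9,0,0,0],
    [50,0,-8,0,0,0],
    [50,0,-7,0,0,0],
    [50,0,-6,0,0,0],
    [50,0,-5,0,0,0],
    [50,0,-4,0,0,0],
    [50,0,-3,0,0,0],
    [50,0,-2,0,0,0],
    [50,0,-2,0,0,0],
  ],
)

```text
clock: 6.12
position: [0.5674, 0.0196, 0.1297]
eef_rot: [0.994, -0.11, -0.001, -0.0]
contact_force: [-2.7, -0.0, 4.6]
opening: 0.0
grasp_force: 2.4
```

Run:
```python
from h import *
s=snap('scene');st();print(go(2,.128))
cv2.imwrite('pics/c2.png',cv2.resize(s['pixels'][100:300,170:440,::-1],(540,400),interpolation=cv2.INTER_CUBIC))
```

```text
6.1667 [0.5674 0.0196 0.1297] [-2.96  0.13  5.11] 0.0002 [-0.07  0.61 -0.    1.78  0.    0.75 -1.87]
(array([ 0.64346045, -1.14240824,  1.69158302]), array([ 0.00349717,  0.07090936, -0.80686029]))
```

View pics/c2.png

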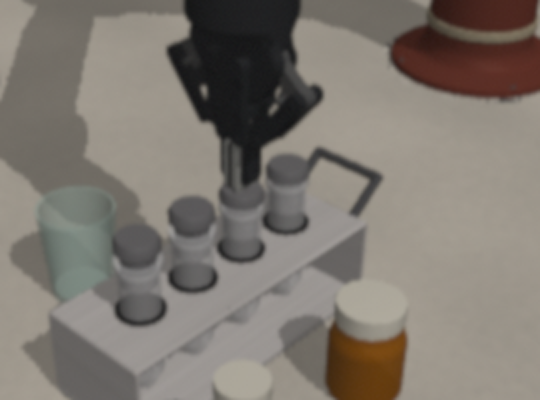

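The tips press centrally on stopper 2 at (240,190), and stopper 1 at (287,165) sits lower than before. I'll finish stopper 2.

>>> jog_arm(
  series=[
    [0,0,0.4,0,0,0],
    [0,0,0.8,0,0,0],
    [0,0,1.2,0,0,0],
    [0,0,1.6,0,0,0],
    [0,0,2,0,0,0],
    [0,0,2,0,0,0],
  ],
)

```text
clock: 6.67
position: [0.5674, 0.0196, 0.1281]
eef_rot: [0.994, -0.111, -0.001, -0.0]
contact_force: [-4.3, 0.4, 7.8]
opening: -0.0004
grasp_force: 4.0
```

Home at the same height. On to stopper 3.

>>> jog_arm(
  series=[
    [0,0,-8,0,0,0],
    [0,0,-17,0,0,0],
    [8,-1,-17,0,0,0],
    [18,-1,-17,0,0,0],
    [28,-1,-17,0,0,0],
    [38,-1,-17,0,0,0],
    [46,-1,-17,0,0,0],
    [50,-1,-17,0,0,0],
    [50,-1,-17,0,0,0],
    [50,-1,-13,0,0,0],
    [50,-1,-11,0,0,0],
    [50,-1,-9,0,0,0],
    [50,-1,-8,0,0,0],
    [50,-1,-7,0,0,0],
    [50,-1,-6,0,0,0],
    [50,-1,-5,0,0,0],
    [50,-1,-4,0,0,0],
    [50,-1,-3,0,0,0],
    [50,-1,-2,0,0,0],
    [50,-1,-2,0,0,0],
  ],
)

```text
clock: 8.33
position: [0.6165, 0.0096, 0.1299]
eef_rot: [0.994, -0.11, -0.001, -0.0]
contact_force: [-2.8, -0.1, 5.0]
opening: 0.0001
grasp_force: 2.4
```

>>> jog_arm(
  series=[
    [0,0,0.4,0,0,0],
    [0,0,0.8,0,0,0],
    [0,0,1.2,0,0,0],
    [0,0,1.6,0,0,0],
    [0,0,2,0,0,0],
    [0,0,2,0,0,0],
  ],
)

```text
clock: 8.83
position: [0.6165, 0.0096, 0.1282]
eef_rot: [0.994, -0.111, -0.001, -0.0]
contact_force: [-4.1, 0.2, 6.4]
opening: -0.0002
grasp_force: 3.4
```

Run:
```python
from h import *
st();print(go(3,.128))
```

```text
8.8333 [0.6165 0.0096 0.1282] [-4.15  0.24  6.36] -0.0002 [-0.05  0.67  0.    1.64 -0.    0.83 -1.84]
(array([ 0.44016907, -0.77467485,  0.15123572]), array([-0.0031683 ,  0.06788514, -0.80948808]))
```

>>> jog_arm(
  series=[
    [0,0,0.4,0,0,0],
    [0,0,0.4,0,0,0],
    [0,0,-8,0,0,0],
    [0,0,-17,0,0,0],
    [8,-1,-17,0,0,0],
    [18,-1,-17,0,0,0],
    [28,-1,-17,0,0,0],
    [38,-1,-17,0,0,0],
    [46,-1,-17,0,0,0],
    [50,-1,-17,0,0,0],
    [50,-1,-13,0,0,0],
    [50,-1,-11,0,0,0],
    [50,-1,-9,0,0,0],
    [50,-1,-8,0,0,0],
    [50,-1,-7,0,0,0],
    [50,-1,-6,0,0,0],
    [50,-1,-5,0,0,0],
    [50,-1,-4,0,0,0],
    [50,-1,-3,0,0,0],
    [50,-1,-2,0,0,0],
  ],
)

```text
clock: 10.5
position: [0.6658, -0.0005, 0.1304]
eef_rot: [0.994, -0.111, -0.0, -0.0]
contact_force: [-2.7, -0.3, 5.0]
opening: 0.0002
grasp_force: 2.7
```

>>> jog_arm(
  series=[
    [0,0,0.4,0,0,0],
    [0,0,0.8,0,0,0],
    [0,0,1.2,0,0,0],
    [0,0,1.6,0,0,0],
    [0,0,2,0,0,0],
    [0,0,2.4,0,0,0],
    [0,0,2.4,0,0,0],
  ],
)

```text
clock: 11.08
position: [0.6658, -0.0006, 0.1282]
eef_rot: [0.994, -0.111, 0.0, -0.0]
contact_force: [-2.4, 0.3, 5.6]
opening: 0.0
grasp_force: 3.0
```

Stopper 4 is at the same height. I'll press a little more, then go straight up and back so the row can be checked.

>>> jog_arm(
  series=[
    [0,0,0.5,0,0,0],
    [0,0,0.5,0,0,0],
    [0,0,-10,0,0,0],
    [0,0,-35,0,0,0],
    [0,0,-65,0,0,0],
    [0,0,-95,0,0,0],
    [0,30,-110,0,0,0],
    [0,65,-110,0,0,0],
    [0,100,-110,0,0,0],
    [0,135,-110,0,0,0],
    [0,170,-110,0,0,0],
    [0,205,-110,0,0,0],
    [0,240,-110,0,0,0],
    [0,250,-110,0,0,0],
    [0,250,-110,0,0,0],
    [0,250,-110,0,0,0],
  ],
)

```text
clock: 12.42
position: [0.6114, -0.2438, 0.237]
eef_rot: [0.994, -0.111, 0.0, -0.001]
contact_force: [-0.3, 1.3, 0.7]
opening: -0.0003
grasp_force: 0.0
```

Run:
```python
from h import *
s=snap('top');st();P=cloud(s)
for n,s in (('top',s),('scene',snap('scene'))):
    P=cloud(s); m=(P[...,0]>.48)&(P[...,0]<.72)&(abs(P[...,1])<.07)&(P[...,2]>.115)&(P[...,2]<.15)
    k,l,q,c=cv2.connectedComponentsWithStats(m.astype(np.uint8))
    for i in range(1,k):
        if q[i,4]>40:
            t=P[l==i]; zt=np.percentile(t[:,2],60); t=t[t[:,2]>zt-.003]; print(n,t.mean(0).round(4))
    if n=='top': cv2.imwrite('pics/end.png',s['pixels'][...,::-1])
```

```text
12.4667 [ 0.6121 -0.2418  0.2369] [0.41 0.55 0.73] 0.0003 [ 0.34  0.62  0.01  1.39 -0.01  1.13 -1.44]
top [ 6.638e-01 -6.000e-04  1.279e-01]
top [0.6152 0.01   0.128 ]
top [0.5663 0.0201 0.1281]
top [0.5179 0.0302 0.1281]
scene [0.5225 0.0327 0.1273]
scene [0.5714 0.0227 0.1273]
scene [0.6199 0.0125 0.1274]
scene [0.6689 0.0025 0.1274]
```

View pics/end.png

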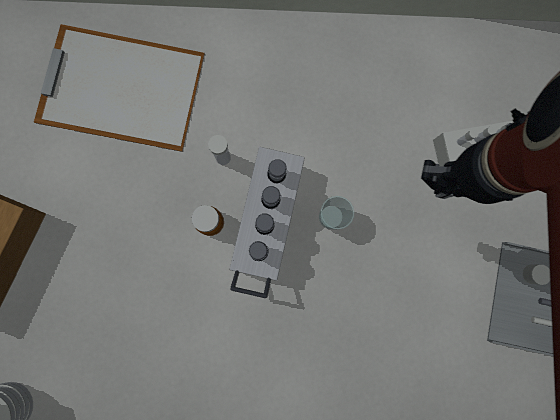

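The rack at (270,210) and the bystanders are unmoved, all four tops measure 128 mm, and the gripper at (440,180) hangs clear at 0.237 m with no force on it.

```bash
python3 -c "
from h import *
print(arm.sign_off())"
```

```text
the job is handed in; nothing more can be done
None
```

All four stoppers were pushed home in order from the handle end (tops measured at about 128 mm, about 8 N at most in the force readings); the rack and bystanders did not move, the arm finished clear, and the job was handed in at about 12.5 s (no verdict returned).

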